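Stack the colour cases on the bench lift and wind it down

TASK

Stack all the closed colour cases flat, lid up, in one square column on the outline painted on the bench lift's yellow platform (any order, long sides along the outline's long sides). Once the column stands, crank the red handwheel clockwise until the lift reaches its lower stop, then back it off a quarter turn so that the screw cannot jam. Let go with the column still standing square, and leave the paint pot, brush can and water tub where they are.

Things in the scene. Friction and masses are not known exactly. Their poses are not given: they have to be found in the camera images.
- case_red: closed flat colour case, lid red, 110 x 96 x 36 mm (x long, y wide, z high), about 0.35 kg; in the middle of each long side a full-height finger notch 50 mm long and 16 mm deep leaves a waist 64 mm wide; origin at the centre of its underside, z up through the lid. Grip it across the waist, on its centre. Starts lid up on the table, or is absent (None; 3 to 5 are there).
- case_green: closed flat colour case, lid green, 110 x 96 x 36 mm (x long, y wide, z high), about 0.35 kg; in the middle of each long side a full-height finger notch 50 mm long and 16 mm deep leaves a waist 64 mm wide; origin at the centre of its underside, z up through the lid. Grip it across the waist, on its centre. Starts lid up on the table, or is absent (None; 3 to 5 are there).
- case_blue: closed flat colour case, lid blue, 110 x 96 x 36 mm (x long, y wide, z high), about 0.35 kg; in the middle of each long side a full-height finger notch 50 mm long and 16 mm deep leaves a waist 64 mm wide; origin at the centre of its underside, z up through the lid. Grip it across the waist, on its centre. Starts lid up on the table, or is absent (None; 3 to 5 are there).
- case_orange: closed flat colour case, lid orange, 110 x 96 x 36 mm (x long, y wide, z high), about 0.35 kg; in the middle of each long side a full-height finger notch 50 mm long and 16 mm deep leaves a waist 64 mm wide; origin at the centre of its underside, z up through the lid. Grip it across the waist, on its centre. Starts lid up on the table, or is absent (None; 3 to 5 are there).
- case_white: closed flat colour case, lid white, 110 x 96 x 36 mm (x long, y wide, z high), about 0.35 kg; in the middle of each long side a full-height finger notch 50 mm long and 16 mm deep leaves a waist 64 mm wide; origin at the centre of its underside, z up through the lid. Grip it across the waist, on its centre. Starts lid up on the table, or is absent (None; 3 to 5 are there).
- pad (a point): centre of the 96 x 110 mm black outline on top of the lift's yellow platform (130 x 150 mm); x runs along the outline's long side, z up. The platform stands about 70 mm above the table at the lower stop and about 112 mm at the upper, and sinks 12 mm per clockwise turn of the wheel. It does not tilt or turn.
- wheel_axis (a point): point on the vertical axis of the red handwheel (rim 110 mm across), at the height at which to grip the crank handle; 215 mm from the platform's centre, towards the robot's right. Does not move.
- handle (a point): middle of the black upright crank handle that stands on the wheel's rim, 55 mm from the axis: 23 mm thick, 46 mm tall (this point is 20 mm below its top, which is 163 mm above the table: carry things over it). It spins freely on its own pin, so a gripper can hold it and circle with a fixed orientation.
- wheel (a joint): angle of the handwheel in rad, growing clockwise seen from above (lowers the platform); solid stops at 0 (upper) and 22.0 (lower). It starts 2 to 3.2 turns short of the lower stop. Turning takes about 3 N at the handle, and it stays where it is left.
- paint_pot: closed paint jar with a green cap, 72 mm across, 75 mm tall, origin under its centre; leave alone
- brush_can: metal can of brushes, 72 mm across, 190 mm tall with the brushes, origin under its centre; leave alone
- water_tub: closed white tub, 80 mm across, 48 mm tall, origin under its centre; leave alone
There are look-alikes about, which are no part of the job. Leave any pink look-alike of the case_blue alone.

How it is judged (in metres and radians):
On the way, in this order (a step that is already met when the one before it is completed fails the run):
1. all cases stand in one square column on the platform's outline, let go (horizontal distance between each of case_red, case_green, case_blue, case_orange, case_white and pad below 0.012 m and angle between the x axis of each of case_red, case_green, case_blue, case_orange, case_white and the x axis of pad, either way round below 0.12 rad and angle between each of case_red, case_green, case_blue, case_orange, case_white's own z axis and vertical below 0.06 rad and z of each of case_red, case_green, case_blue, case_orange, case_white in the frame of pad above -0.006 m and linear speed of each of case_red, case_green, case_blue, case_orange, case_white below 0.02 m/s and contact force between each of case_red, case_green, case_blue, case_orange, case_white and the fingers below 0.1 N), for 0.3 s.
2. the handwheel is cranked clockwise to its lower stop (value of joint wheel above 21.9 rad), for 0.1 s.
At the end, for the whole second after the job is handed in: every case present lies flat, lid up and at rest in the column, its centre within 12 mm of the outline's centre and its long side within 0.12 rad of the outline's; the wheel stands a quarter turn (within 0.35 rad, 20 degrees) back from its lower stop; everything is released (all of step 1 and value of joint wheel between 20.0792 and 20.7792 rad); the robot touches nothing.
It fails at once if the paint pot is knocked away or over (distance of paint_pot from where it was at the start of the episode above 0.03 m or angle between paint_pot's own z axis and vertical above 0.4 rad).
It fails at once if the brush can is knocked away or over (distance of brush_can from where it was at the start of the episode above 0.03 m or angle between brush_can's own z axis and vertical above 0.4 rad).
It fails at once if the water tub is knocked away or over (distance of water_tub from where it was at the start of the episode above 0.03 m or angle between water_tub's own z axis and vertical above 0.4 rad).
Of case_red, case_green, case_blue, case_orange, case_white only 3 to 5 are there at a start; the rules pass over those that are not, and their reading is None.
At some moment in a run one of case_red, case_green, case_blue, case_orange, case_white may be knocked a few centimetres aside while the robot is not near it.
It also fails if it takes over 210 s, if anything falls off the work surface, if the arm or the gripper's body presses on something with over 40 N, if the wrist force passes 120 N, or if a joint passes its speed limit or range.

ROBOT

A 6-joint arm with a two-finger parallel gripper is mounted at the origin on the work surface. World frame = base frame: x ahead of the robot, y to its left, z up, the work surface at z = 0. Lengths are in mm, angles in degrees, forces in N, time in s.
With the tool pointing down it reaches from about 375 to 925 mm from the base axis. Payload 5.7 kg.
Tool frame: the origin (TCP) lies on the centre line of the jaws, within the pads' length; the fingertips stand 14 mm ahead of it and the grasp point (between the pads) lies 5 mm behind it (r.finger_overhang is the distance from the TCP to the fingertips, in mm); x points along the fingers, y is the direction in which the jaws open and shut, and the axes are right-handed (so a half turn about x gives the same grasp; the last joint's range is limited). The gripper opens to 85 mm and grips with 20 to 120 N. Pads are 22 mm wide; open, the fingers measure 114 mm over their backs; the gripper's body (76 mm by 85 mm) begins 54 mm behind the grasp point. The pads swing forward as they close: fully open they stand 13 mm farther back than shut.
Start: joints at [-72.657, 20.558, 86.54, -0, 72.909, -6.595], TCP at [243.433, -548.366, 245.267] pointing down, gripper open.
Joint ranges: [-170.27, 170.27], [-57.76, 135], [12.27, 136.19], [-55.21, 235.2], [11.17, 155.16], [-170.74, 170.74]. Speed limits (degrees/s): [136.94, 136.94, 180, 180, 180, 180].

INTERFACE

Orientations are given as a 3x3 rotation matrix whose columns are the frame's x, y, z axes.
In Python, from plant import r, optics, ticket gives the robot as it stands.
- The arm moves only by the shell command python3 -m pendant 'ROWS' [OPENING]. ROWS is JSON, a list of rows, each a list of 6 numbers: the shift along the world's x, y, z in mm, then the turn, a rotation vector about the world's x, y, z in rad. A call has 1 to 20 rows; each row shifts and turns the pose as measured when the row begins; what a row does not reach is not made up. A row lasts 1/8 s, in which the tool goes at most 62.5 mm and 10.7 degrees, less where a joint would pass 70% of its speed; a pose out of reach is approached as far as the arm can. A call is refused whole if a number of a shift passes 62.5 or a number of a turn 0.188, either way. A call with a gripper value outside its range is refused whole. OPENING is the closure, from 0 (fully open) to 1 (shut), set as the call begins (- or left out, the last holds). The fingers move at their own pace and stop on an object; the grip force is fixed at half the most. Time passes only in rows, so rows that do not move let the fingers close. It gives the time, the measured TCP pose, the force and the opening at its end, in the units of the state.
- r.observe(): the state, without advancing time (a new reading comes with each control period).
- optics.snapshot(name): name is "side" or "top"; returns a dict with "color" (480x640x3 uint8, red, green, blue), "fx", "fy", "cx", "cy" (pixels), "camera_from_world" (4x4, takes a point from world to camera coordinates). Camera axes: x right, y down, z forward; pixel columns grow to the right and rows downward; lengths in mm; the calibration is good to about 2 mm. A picture is of the moment at which its call begins. There is no depth.
- ticket.hand_in(): hands the job in, once; it reports no verdict.
The state is a dict: "t": time; "qpos": joint angles; "qd": joint speeds; "joint_efforts": joint torques, N m; "position": TCP position; "orientation": TCP orientation; "force": force on the tool from outside, world axes, zero at the start; "moment": the same for the moment, N m; "finger_gap": finger opening in mm.
Only numpy, scipy, OpenCV 4.12 (cv2) and the standard library are available. Lean on these libraries where they do the work, as an engineer would, in place of code of your own. Each camera call takes 0.05 s, during which the arm holds its last target. There are 200 camera calls.

## Working session

There is one attempt and no reset: what is moved stays moved. The work goes in short steps, Python scripts to look and compute and a shell command to move; the robot and the scene stay as the last step left them, time stands still between calls to the robot, and variables do not carry over. Pictures are saved under pics/ and viewed, about 12 in all and at most 16, crops included, and the job is handed in when it is done.

```bash
ls; mkdir -p pics; python3 - <<'E'
from plant import r, optics
import cv2,numpy as np
for n in("top","side"):
    s=optics.snapshot(n); cv2.imwrite(f"pics/{n}0.png",s["color"][:,:,::-1])
    print(n,s["fx"],s["fy"],s["cx"],s["cy"]);print(np.round(s["camera_from_world"],3).tolist())
o=r.observe();print(o)
E
```

```text
pics
top 570.5175731467468 570.5175731467468 320.1113019925865 239.7895468896102
[[-0.028, -0.999, -0.021, 57.424], [-0.987, 0.031, -0.155, 615.688], [0.156, 0.016, -0.988, 1243.249], [0.0, 0.0, 0.0, 1.0]]
side 496.31617113880145 496.31617113880145 318.18259681563666 240.66136912585551
[[-0.938, -0.348, 0.006, 570.672], [-0.173, 0.451, -0.875, 184.722], [0.302, -0.822, -0.483, 1219.303], [0.0, 0.0, 0.0, 1.0]]
{'t': 0.1, 'qpos': array([-7.26565221e+01,  2.05941859e+01,  8.65934331e+01,  5.04863164e-04,
        7.29108768e+01, -6.59470306e+00]), 'qd': array([-0.03235992, -0.09676198, -0.05350678,  0.01627112, -0.02647142,
       -0.01792836]), 'joint_efforts': array([ 3.85210415e-04, -5.28654134e+01, -2.79349995e+01, -2.97204497e-04,
        5.04242984e-03, -1.37710958e-05]), 'position': array([ 243.26368209, -547.80621605,  244.52942725]), 'orientation': array([[-5.04415198e-04,  4.05747937e-01, -9.13984878e-01],
       [ 1.64342684e-03, -9.13983424e-01, -4.05748198e-01],
       [-9.99998522e-01, -1.70673284e-03, -2.05789922e-04]]), 'force': array([0.09532326, 0.33895876, 0.17936516]), 'moment': array([-0.02084613,  0.04556985, -0.02320583]), 'finger_gap': 85.55577645134437}
```

View pics/top0.png

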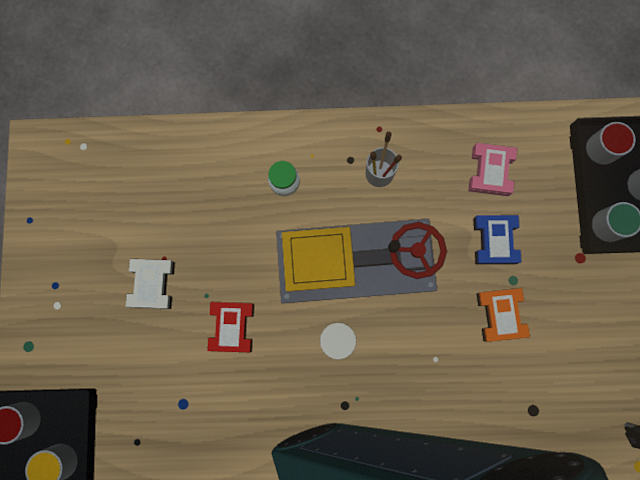

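View pics/side0.png

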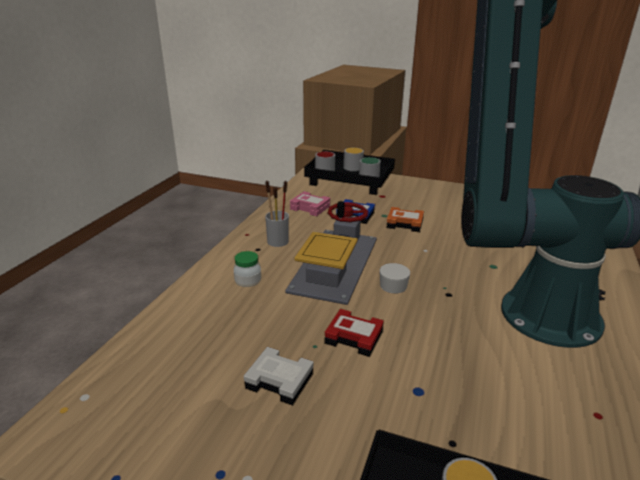

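Top picture: the candidates are red (230,327), white (150,284), blue (497,240) and orange (503,315). The pink look-alike is at (493,169). Green is absent: the green (283,175) is the pot cap, and the plain white disc (338,341) is the tub. I'll measure these four cases, the platform (320,258) and the wheel (418,250) with its handle (394,246).

```bash
cat > h.py <<'E'
import cv2,numpy as np
from plant import r,optics
def snap(n): return optics.snapshot(n)
def ray(s,p):
    T=s["camera_from_world"];R=T[:3,:3];c=-R.T@T[:3,3]
    d=R.T@np.array([(p[0]-s["cx"])/s["fx"],(p[1]-s["cy"])/s["fy"],1.]);return c,d
def onz(s,p,z):
    c,d=ray(s,p);return c+d*(z-c[2])/d[2]
def tri(s1,p1,s2,p2):
    c1,d1=ray(s1,p1);c2,d2=ray(s2,p2)
    A=np.stack([d1,-d2],1);k=np.linalg.lstsq(A,c2-c1,rcond=None)[0]
    a,b=c1+k[0]*d1,c2+k[1]*d2;return (a+b)/2,np.linalg.norm(a-b)
H=dict(red=[(0,150,80),(5,255,255)],orange=[(7,160,120),(16,255,255)],blue=[(105,120,60),(125,255,255)],
 yellow=[(18,170,110),(32,255,255)],pink=[(165,60,120),(179,160,255)],white=[(0,0,150),(179,45,255)],black=[(0,0,0),(179,255,50)])
def mask(s,col,box):
    hsv=cv2.cvtColor(s["color"],cv2.COLOR_RGB2HSV);m=cv2.inRange(hsv,*[np.array(v) for v in H[col]])
    x0,y0,x1,y1=box;q=np.zeros_like(m);q[y0:y1,x0:x1]=m[y0:y1,x0:x1];return q
def hull(s,col,box):
    m=mask(s,col,box);cs=cv2.findContours(m,cv2.RETR_EXTERNAL,cv2.CHAIN_APPROX_NONE)[0]
    cs=[c for c in cs if cv2.contourArea(c)>30];return cv2.convexHull(np.concatenate(cs))[:,0].astype(float)
def rectz(s,col,box,z):
    P=np.array([onz(s,p,z)[:2] for p in hull(s,col,box)],np.float32)
    (x,y),(w,h),a=cv2.minAreaRect(P)
    if w<h: w,h,a=h,w,a+90
    a=(a+90)%180-90
    return round(x,1),round(y,1),round(w,1),round(h,1),round(a,1)   # centre, long, short, angle of long side from world x
E
python3 - <<'E'
from h import *
t=snap("top");s=snap("side")
for c,b in dict(red=(195,290,265,365),white=(115,245,185,320),blue=(465,205,530,275),orange=(465,275,540,350)).items(): print(c,rectz(t,c,b,34))
for z in (95,102,108): print("plat",z,rectz(t,"yellow",(270,215,365,305),z))
def quad(S,b):
    h=hull(S,"yellow",b).astype(np.float32)
    return h
ht=quad(t,(270,215,365,305));hs=quad(s,(285,225,365,275))
for S,h in((t,ht),(s,hs)):
    q=cv2.approxPolyDP(h.astype(np.float32)[:,None],5,True)[:,0];print(q.tolist())
print("wheel",[ [onz(t,p,140).round(1).tolist() for p in ((418,250),)], cv2.minEnclosingCircle(hull(t,"red",(380,215,455,285)).astype(np.float32))])
print("handle",cv2.minEnclosingCircle(hull(t,"black",(380,232,404,258)).astype(np.float32)))
v=t["color"][140:380,110:540,::-1];cv2.imwrite("pics/crop1.png",cv2.resize(v,None,fx=1.8,fy=1.8,interpolation=2))
v=s["color"][180:320,220:440,::-1];cv2.imwrite("pics/crop2.png",cv2.resize(v,None,fx=3.6,fy=3.6,interpolation=2))
E
```

```text
red (428.5, 247.7, 109.2, 94.7, -3.2)
white (532.6, 434.0, 108.1, 93.1, -3.9)
blue (609.8, -365.3, 108.5, 96.2, -1.5)
orange (438.5, -366.0, 109.2, 95.9, 4.5)
plat 95 (569.3, 44.3, 149.6, 128.8, -87.1)
plat 102 (568.4, 44.2, 148.8, 128.1, -87.1)
plat 108 (567.7, 44.0, 148.0, 127.4, -87.1)
[[348.0, 227.0], [354.0, 284.0], [286.0, 290.0], [282.0, 233.0]]
[[295.0, 258.0], [313.0, 233.0], [356.0, 239.0], [342.0, 267.0]]
wheel [[[574.7, -166.4, 140.0]], ((417.5, 249.5), 28.15147590637207)]
handle ((392.89215087890625, 245.53921508789062), 6.833435535430908)
```

View pics/crop1.png

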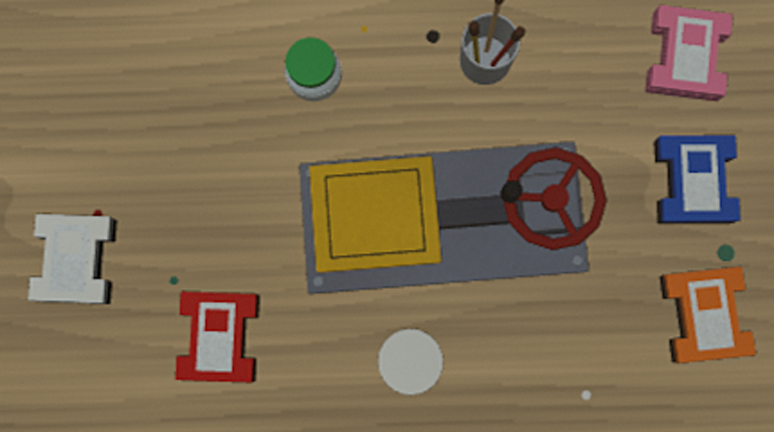

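View pics/crop2.png

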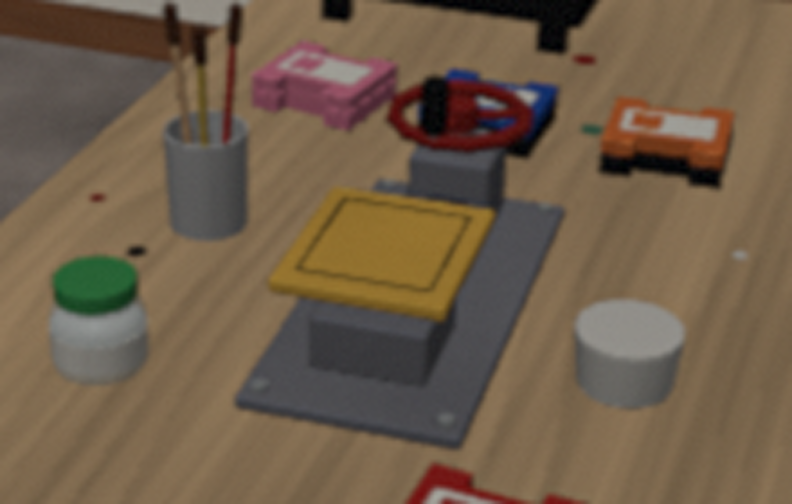

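Crop check: the four cases match the description, and pink stays alone. The outline's long side runs along world y (-87°) and the handle is on the wheel's left. I'll refine the outline centre and height, and start towards red.

```bash
python3 - <<'E'
from h import *
t=snap("top");s=snap("side")
for a,b in (((348,227),(313,233)),((354,284),(356,239))):
    print("corner",[np.round(v,1) for v in tri(t,a,s,b)])
hp=hull(t,"yellow",(270,215,365,305));m=np.zeros((480,640),np.uint8);cv2.fillConvexPoly(m,hp.astype(np.int32),255);m=cv2.erode(m,np.ones((7,7)))
g=cv2.cvtColor(t["color"],cv2.COLOR_RGB2GRAY);d=((m>0)&(g<np.median(g[m>0])-15));ys,xs=np.nonzero(d)
for z in(98,104):
    P=np.array([onz(t,p,z)[:2] for p in zip(xs.astype(float),ys)],np.float32);print("outline",z,len(P),cv2.minAreaRect(P))
E
python3 -m pendant '[[32,56,2,0,0,-0.158],[32,56,2,0,0,-0.158],[32,56,2,0,0,-0.158],[32,56,2,0,0,0],[32,56,2,0,0,0],[32,56,2,0,0,0],[32,56,2,0,0,0],[32,56,2,0,0,0],[-12,58,0,0,0,0],[-12,58,0,0,0,0],[-12,58,0,0,0,0],[-12,58,0,0,0,0],[-12,58,0,0,0,0],[-12,58,0,0,0,0],[0,0,0,0,0,0]]' 0
```

```text
corner [array([634.6, -23.8,  98.1]), np.float64(2.1)]
corner [array([511. , -31.9,  98.9]), np.float64(0.3)]
outline 98 355 ((569.739501953125, 44.312049865722656), (102.33595275878906, 116.67677307128906), 2.887380838394165)
outline 104 355 ((568.9884033203125, 44.18414306640625), (101.83536529541016, 116.10603332519531), 2.8873798847198486)
t: 2.17
position: [419.7, 249.4, 262.9]
orientation: [[0.011, -0.075, -0.997], [-0.002, -0.997, 0.075], [-1.0, 0.001, -0.012]]
force: [-0.2, -1.2, -0.4]
finger_gap: 85.4
```

```bash
cat > d.py <<'E'
import sys,numpy as np
from scipy.spatial.transform import Rotation as R
from plant import r
x,y,z,a=map(float,sys.argv[1:]);a=np.radians(a);o=r.observe()
X=np.array([0,0,-1]);Y=np.array([np.cos(a),np.sin(a),0]);T=np.stack([X,Y,np.cross(X,Y)],1)
w=R.from_matrix(T@np.array(o["orientation"]).T).as_rotvec()
print("d",np.round(np.array([x,y,z])-o["position"],1),"w",np.round(w,3),"gap",round(o["finger_gap"],1),"F",np.round(o["force"],1),"q6",round(o["qpos"][5]),"t",o["t"])
E
python3 -m pendant '[[8,-2,-50,0,0.011,0.019],[1,0,-50,0,0,0],[0,0,-50,0,0,0],[0,0,-45,0,0,0],[0,0,0,0,0,0]]'; python3 d.py 428.5 247.7 19 -93.2
```

```text
t: 2.8
position: [431.9, 244.6, 65.3]
orientation: [[0.007, -0.055, -0.998], [-0.002, -0.999, 0.055], [-1.0, 0.001, -0.007]]
force: [-0.5, -0.2, 0.9]
finger_gap: 85.3
d [ -3.4   3.1 -46.3] w [ 0.002  0.007 -0.001] gap 85.3 F [-0.5 -0.2  0.9] q6 115 t 2.8
```

```bash

python3 -m pendant '[[-3,3,-20,0.002,0.007,0],[0,0,-20,0,0,0],[0,0,-5,0,0,0],[0,0,0,0,0,0]]'; python3 d.py 428.5 247.7 19 -93.2
```

```text
t: 3.3
position: [434.6, 247.1, 25.7]
orientation: [[0.008, -0.057, -0.998], [0.003, -0.998, 0.057], [-1.0, -0.003, -0.008]]
force: [-0.5, 0.3, 1.2]
finger_gap: 85.6
d [-6.1  0.6 -6.7] w [-0.003  0.008  0.001] gap 85.6 F [-0.5  0.3  1.2] q6 115 t 3.3
```

```bash

python3 -m pendant '[[-6,0,-5,-0.003,0.008,0],[-1,0,-2,0,0,0],[0,0,0,0,0,0]]';python3 d.py 428.5 247.7 19 -93.2; python3 -m pendant '[[0,0,0,0,0,0],[0,0,0,0,0,0],[0,0,0,0,0,0],[0,0,0,0,0,0],[0,0,0,0,0,0],[0,0,0,0,0,0]]' 1; python3 d.py 428.5 247.7 19 -93.2
```

```text
t: 3.68
position: [428.6, 247.6, 20.6]
orientation: [[0.003, -0.057, -0.998], [0.001, -0.998, 0.057], [-1.0, -0.001, -0.003]]
force: [-0.3, 0.1, 0.3]
finger_gap: 85.5
d [-0.1  0.1 -1.6] w [-0.001  0.003  0.001] gap 85.5 F [-0.3  0.1  0.3] q6 115 t 3.675
t: 4.42
position: [428.9, 248.0, 21.2]
orientation: [[0.004, -0.057, -0.998], [0.002, -0.998, 0.057], [-1.0, -0.002, -0.004]]
force: [0.4, 0.4, 1.1]
finger_gap: 62.8
d [-0.4 -0.3 -2.2] w [-0.002  0.004  0.001] gap 62.8 F [0.4 0.4 1.1] q6 115 t 4.425
```

```bash

python3 -m pendant '[[0,0,40,0,0,0],[0,0,50,0,0,0],[0,0,50,0,0,0],[7,-10,20,0,0,0.16],[14,-20,0,0,0,0.168],[14,-20,0,0,0,0.168],[14,-20,0,0,0,0.168],[14,-20,0,0,0,0.168],[14,-20,0,0,0,0.168],[14,-20,0,0,0,0.168],[14,-20,0,0,0,0.168],[14,-20,0,0,0,0.168],[14,-20,0,0,0,0.168],[7,-10,0,0,0,0.008],[0,0,0,0,0,0]]';python3 d.py 569.5 44.3 150 2.9
```

```text
t: 6.3
position: [562.8, 39.2, 178.0]
orientation: [[-0.007, 0.994, 0.104], [-0.007, 0.104, -0.995], [-1.0, -0.008, 0.006]]
force: [-0.2, 0.1, -2.7]
finger_gap: 62.8
d [  6.7   5.1 -28. ] w [ 0.007 -0.008 -0.054] gap 62.8 F [-0.2  0.1 -2.7] q6 -9 t 6.3
```

```bash

python3 -m pendant '[[5,5,-15,0.007,-0.008,-0.054],[-1,0,-18,0,0,0],[0,0,-5,0,0,0],[0,0,0,0,0,0]]';python3 d.py 569.5 44.3 120 2.9
```

```text
t: 6.8
position: [564.1, 47.1, 138.9]
orientation: [[-0.002, 0.999, 0.041], [0.002, 0.041, -0.999], [-1.0, -0.002, -0.002]]
force: [-0.3, 0.3, -2.6]
finger_gap: 62.7
d [  5.4  -2.8 -18.9] w [-0.002 -0.002  0.009] gap 62.7 F [-0.3  0.3 -2.6] q6 -5 t 6.8
```

```bash

python3 -m pendant '[[5,-3,-8,0,0,0.009],[1,0,-4,0,0,0],[0,0,0,0,0,0]]';python3 d.py 569.5 44.3 120 2.9; python3 - <<'E'
from h import *
t=snap("top");cv2.imwrite("pics/top1.png",cv2.resize(t["color"][150:370,100:560,::-1],None,fx=1.7,fy=1.7,interpolation=2))
E
```

```text
t: 7.18
position: [571.4, 44.2, 127.4]
orientation: [[-0.0, 0.999, 0.05], [0.002, 0.05, -0.999], [-1.0, -0.0, -0.002]]
force: [0.1, -0.1, -2.8]
finger_gap: 63.0
d [-1.9  0.1 -7.4] w [-0.002 -0.     0.   ] gap 63.0 F [ 0.1 -0.1 -2.8] q6 -6 t 7.175
```

View pics/top1.png

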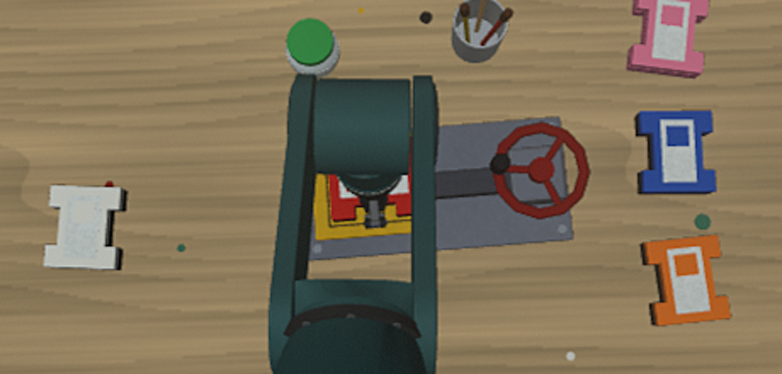

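The red case sits within the outline, with all other items unchanged. I'll lower gently to contact.

```bash

python3 -m pendant '[[-2,0,-3,0,0,0],[0,0,-2,0,0,0],[0,0,0,0,0,0]]';python3 d.py 569.5 44.3 120 2.9;python3 -m pendant '[[0,0,-2,0,0,0],[0,0,0,0,0,0]]';python3 d.py 569.5 44.3 120 2.9
```

```text
t: 7.6
position: [569.4, 44.1, 124.3]
orientation: [[0.001, 0.999, 0.05], [0.002, 0.05, -0.999], [-1.0, 0.001, -0.002]]
force: [0.1, 0.1, -3.3]
finger_gap: 62.6
d [ 0.1  0.2 -4.3] w [-0.002  0.001  0.001] gap 62.6 F [ 0.1  0.1 -3.3] q6 -6 t 7.6
t: 7.85
position: [569.6, 44.1, 124.3]
orientation: [[0.002, 0.999, 0.05], [0.002, 0.05, -0.999], [-1.0, 0.002, -0.002]]
force: [-0.8, -0.1, -2.3]
finger_gap: 63.0
d [-0.1  0.2 -4.3] w [-0.002  0.002  0.   ] gap 63.0 F [-0.8 -0.1 -2.3] q6 -6 t 7.85
```

```bash

python3 -m pendant '[[0,0,-3,0,0,0],[0,0,0,0,0,0]]';python3 d.py 569.5 44.3 120 2.9;python3 -m pendant '[[0,0,-3,0,0,0],[0,0,0,0,0,0]]';python3 d.py 569.5 44.3 120 2.9
```

```text
t: 8.1
position: [569.9, 44.1, 124.5]
orientation: [[0.003, 0.999, 0.05], [0.002, 0.05, -0.999], [-1.0, 0.003, -0.002]]
force: [-0.6, 0.8, -3.4]
finger_gap: 62.7
d [-0.4  0.2 -4.5] w [-0.002  0.003  0.   ] gap 62.7 F [-0.6  0.8 -3.4] q6 -6 t 8.1
t: 8.35
position: [570.2, 44.1, 124.4]
orientation: [[0.004, 0.999, 0.051], [0.002, 0.051, -0.999], [-1.0, 0.004, -0.001]]
force: [0.6, 0.9, -2.9]
finger_gap: 62.8
d [-0.7  0.2 -4.4] w [-0.002  0.004 -0.   ] gap 62.8 F [ 0.6  0.9 -2.9] q6 -6 t 8.35
```

```bash

python3 -m pendant '[[0,0,-5,0,0,0]]';python3 d.py 569.5 44.3 120 2.9;python3 -m pendant '[[0,0,-5,0,0,0]]';python3 d.py 569.5 44.3 120 2.9
python3 - <<'E'
from h import *
s=snap("side");cv2.imwrite("pics/side1.png",cv2.resize(s["color"][190:310,250:430,::-1],None,fx=4,fy=4,interpolation=2))
E
```

```text
t: 8.48
position: [570.7, 44.1, 123.5]
orientation: [[0.005, 0.999, 0.051], [0.001, 0.051, -0.999], [-1.0, 0.005, -0.001]]
force: [-20.4, -0.4, 77.4]
finger_gap: 62.9
d [-1.2  0.2 -3.5] w [-0.001  0.005 -0.   ] gap 62.9 F [-20.4  -0.4  77.4] q6 -6 t 8.475
t: 8.6
position: [570.7, 44.1, 123.5]
orientation: [[0.006, 0.999, 0.051], [0.001, 0.051, -0.999], [-1.0, 0.006, -0.001]]
force: [-16.9, -0.2, 58.0]
finger_gap: 62.9
d [-1.2  0.2 -3.5] w [-0.001  0.006 -0.001] gap 62.9 F [-16.9  -0.2  58. ] q6 -6 t 8.6
```

View pics/side1.png

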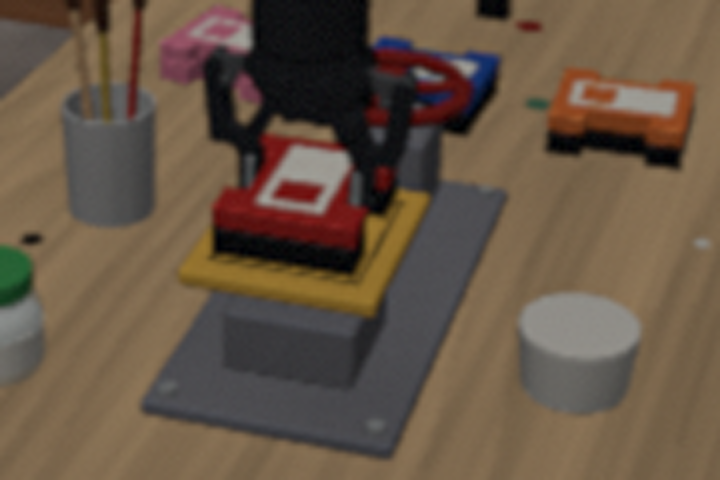

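The red case is down on the platform (contact at TCP z≈124.3, platform ≈103). I'll ease off, release, and go up and back towards white. Relaxed zero rows hid the contact force, so future touchdowns use small steps read without a zero row.

```bash

python3 -m pendant '[[0,0,0,0,0,0],[0,0,1,0,0,0],[0,0,0,0,0,0]]';python3 -m pendant '[[0,0,0,0,0,0],[0,0,0,0,0,0],[0,0,0,0,0,0],[0,0,0,0,0,0]]' 0;python3 d.py 569.5 44.3 120 2.9
python3 -m pendant '[[0,0,20,0,0,0],[0,0,45,0,0,0.16],[-2,40,50,0,0,0.16],[-2,50,10,0,0,0.16],[-2,50,0,0,0,0.16],[-2,55,0,0,0,0.16],[-2,55,0,0,0,0.16],[-2,50,0,0,0,0.16],[-2,50,0,0,0,0.16],[-2,35,0,0,0,0.16],[0,0,0,0,0,0]]';python3 - <<'E'
from h import *
t=snap("top")
print("red",rectz(t,"red",(270,200,380,310),103+34));print("white",rectz(t,"white",(115,245,185,320),34))
cv2.imwrite("pics/top2.png",cv2.resize(t["color"][150:370,80:560,::-1],None,fx=1.6,fy=1.6,interpolation=2))
E
python3 d.py 532.6 434 60 86.1
```

```text
t: 9.02
position: [570.8, 44.1, 124.5]
orientation: [[0.007, 0.999, 0.051], [0.001, 0.051, -0.999], [-1.0, 0.007, -0.001]]
force: [-0.3, 1.1, -2.8]
finger_gap: 63.3
t: 9.52
position: [571.1, 44.0, 123.3]
orientation: [[0.006, 0.999, 0.051], [0.001, 0.051, -0.999], [-1.0, 0.007, -0.001]]
force: [0.6, -0.1, -0.7]
finger_gap: 85.4
d [-1.6  0.3 -3.3] w [-0.001  0.006 -0.   ] gap 85.4 F [ 0.6 -0.1 -0.7] q6 -6 t 9.525
t: 10.9
position: [553.8, 440.8, 253.0]
orientation: [[0.006, 0.035, 0.999], [0.01, 0.999, -0.035], [-1.0, 0.01, 0.006]]
force: [-0.5, -0.4, 0.1]
finger_gap: 85.3
red (571.0, 40.5, 108.3, 94.2, -87.1)
white (532.7, 433.9, 108.2, 93.3, -3.9)
d [ -21.3   -5.3 -193. ] w [-0.009  0.006 -0.031] gap 85.5 F [0.2 0.1 0.1] q6 -55 t 10.95
```

View pics/top2.png

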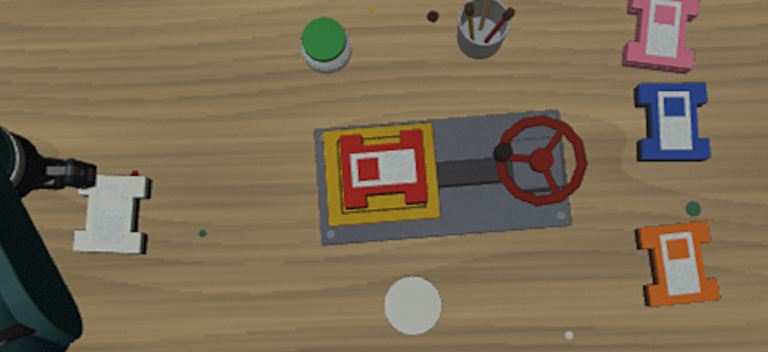

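Red sits at (571,40.5) at -87.1°, about 4 mm from the outline centre, which is fine. White is unmoved at (532.7,433.9), so I'll pick it.

```bash

python3 -m pendant '[[-18,-5,-40,-0.009,0.006,-0.031],[-4,0,-55,0,0,0],[-1,0,-55,0,0,0],[-1,0,-25,0,0,0],[0,0,0,0,0,0]]' ;python3 d.py 532.6 434 20 86.1
```

```text
t: 11.58
position: [530.9, 427.3, 76.0]
orientation: [[0.003, 0.083, 0.997], [-0.002, 0.997, -0.083], [-1.0, -0.001, 0.004]]
force: [0.1, -0.2, 0.6]
finger_gap: 85.4
d [  1.7   6.7 -56. ] w [0.002 0.003 0.015] gap 85.4 F [ 0.1 -0.2  0.6] q6 -52 t 11.575
```

```bash

python3 -m pendant '[[0,6,-20,0.002,0.003,0.015],[0,0,-20,0,0,0],[0,0,-10,0,0,0]]' ;python3 d.py 532.6 434 20 86.1
```

```text
t: 11.95
position: [534.0, 433.9, 27.0]
orientation: [[0.006, 0.069, 0.998], [0.004, 0.998, -0.07], [-1.0, 0.004, 0.006]]
force: [-0.0, 0.4, -0.7]
finger_gap: 85.4
d [-1.4  0.1 -7. ] w [-0.004  0.006  0.001] gap 85.4 F [-0.   0.4 -0.7] q6 -53 t 11.95
```

```bash

python3 -m pendant '[[-1,0,-5,-0.004,0.006,0],[0,0,-1,0,0,0],[0,0,0,0,0,0]]';python3 d.py 532.6 434 20 86.1;python3 -m pendant '[[0,0,0,0,0,0],[0,0,0,0,0,0],[0,0,0,0,0,0],[0,0,0,0,0,0],[0,0,0,0,0,0]]' 1;python3 d.py 568.5 45.5 210 2.9
```

```text
t: 12.32
position: [533.0, 434.1, 20.3]
orientation: [[-0.001, 0.069, 0.998], [-0.0, 0.998, -0.069], [-1.0, -0.0, -0.001]]
force: [-1.1, -0.6, 0.2]
finger_gap: 85.3
d [-0.4 -0.1 -0.3] w [ 0.    -0.001  0.001] gap 85.3 F [-1.1 -0.6  0.2] q6 -53 t 12.325
t: 12.95
position: [533.5, 434.5, 21.5]
orientation: [[0.001, 0.069, 0.998], [0.001, 0.998, -0.069], [-1.0, 0.001, 0.001]]
force: [0.4, 0.8, -0.5]
finger_gap: 63.1
d [  35.  -389.   188.5] w [ 0.000e+00  1.000e-03 -1.451e+00] gap 63.1 F [ 0.4  0.8 -0.5] q6 -53 t 12.95
```

```bash

python3 -m pendant '[[0,0,40,0,0,0],[0,0,55,0,0,0],[0,0,55,0,0,0],[4,-43,40,0,0,-0.161],[4,-43,0,0,0,-0.161],[4,-43,0,0,0,-0.161],[4,-43,0,0,0,-0.161],[4,-43,0,0,0,-0.161],[4,-43,0,0,0,-0.161],[4,-43,0,0,0,-0.161],[4,-43,0,0,0,-0.161],[4,-40,0,0,0,-0.161],[0,0,0,0,0,0]]';python3 d.py 568.5 45.5 175 2.9
```

```text
t: 14.58
position: [564.9, 37.0, 214.1]
orientation: [[-0.002, 1.0, 0.006], [0.002, 0.006, -1.0], [-1.0, -0.002, -0.002]]
force: [0.5, 0.5, -3.0]
finger_gap: 62.9
d [  3.6   8.5 -39.1] w [-0.002 -0.002  0.044] gap 62.9 F [ 0.5  0.5 -3. ] q6 -4 t 14.575
```

```bash

python3 -m pendant '[[3,8,-18,0,0,0.044],[0,0,-16,0,0,0],[0,0,0,0,0,0]]';python3 d.py 568.5 45 167 2.9
```

```text
t: 14.95
position: [566.5, 47.9, 176.5]
orientation: [[-0.004, 0.998, 0.058], [0.003, 0.058, -0.998], [-1.0, -0.004, -0.004]]
force: [-0.4, 0.1, -2.6]
finger_gap: 62.8
d [ 2.  -2.9 -9.5] w [-0.003 -0.004 -0.007] gap 62.8 F [-0.4  0.1 -2.6] q6 -6 t 14.95
```

```bash

python3 -m pendant '[[2,-3,-7,-0.003,-0.004,-0.007],[0,0,0,0,0,0]]';python3 d.py 568.5 45 161 2.9
python3 -m pendant '[[0,0,-4,0,0,0]]';python3 d.py 568.5 45 161 2.9
python3 -m pendant '[[0,0,-2,0,0,0]]';python3 d.py 568.5 45 161 2.9
```

```text
t: 15.2
position: [568.4, 45.9, 168.5]
orientation: [[-0.001, 0.999, 0.053], [0.0, 0.053, -0.999], [-1.0, -0.001, -0.0]]
force: [1.1, -0.3, -2.6]
finger_gap: 62.5
d [ 0.1 -0.9 -7.5] w [-0.    -0.001 -0.002] gap 62.5 F [ 1.1 -0.3 -2.6] q6 -5 t 15.2
t: 15.32
position: [568.9, 46.0, 164.9]
orientation: [[0.0, 0.999, 0.053], [0.0, 0.053, -0.999], [-1.0, 0.0, -0.0]]
force: [0.0, 0.1, -1.9]
finger_gap: 63.2
d [-0.4 -1.  -3.9] w [-0.     0.    -0.002] gap 63.2 F [ 0.   0.1 -1.9] q6 -5 t 15.325
t: 15.45
position: [568.9, 46.0, 162.8]
orientation: [[0.0, 0.999, 0.053], [0.0, 0.053, -0.999], [-1.0, 0.0, -0.0]]
force: [-0.7, -0.6, -2.4]
finger_gap: 62.8
d [-0.4 -1.  -1.8] w [-0.     0.    -0.002] gap 62.8 F [-0.7 -0.6 -2.4] q6 -5 t 15.45
```

```bash

python3 -m pendant '[[0,0,-2,0,0,0]]';python3 d.py 568.5 45 161 2.9
python3 -m pendant '[[0,0,-1,0,0,0]]';python3 d.py 568.5 45 161 2.9
```

```text
t: 15.58
position: [569.1, 45.9, 160.9]
orientation: [[0.001, 0.999, 0.053], [0.0, 0.053, -0.999], [-1.0, 0.001, -0.0]]
force: [-0.2, -0.6, -2.7]
finger_gap: 62.7
d [-0.6 -0.9  0.1] w [-0.     0.001 -0.002] gap 62.7 F [-0.2 -0.6 -2.7] q6 -5 t 15.575
t: 15.7
position: [569.1, 45.9, 160.1]
orientation: [[0.001, 0.999, 0.053], [0.0, 0.053, -0.999], [-1.0, 0.001, -0.0]]
force: [-2.5, 0.0, 5.0]
finger_gap: 62.6
d [-0.6 -0.9  0.9] w [-0.     0.001 -0.002] gap 62.6 F [-2.5  0.   5. ] q6 -5 t 15.7
```

```bash

python3 -m pendant '[[0,0,0,0,0,0],[0,0,0,0,0,0],[0,0,0,0,0,0],[0,0,0,0,0,0]]' 0
python3 -m pendant '[[0,0,20,0,0,0],[0,0,45,0,0,-0.165],[4,-41,30,0,0,-0.165],[4,-41,0,0,0,-0.165],[4,-41,0,0,0,-0.165],[4,-41,0,0,0,-0.165],[4,-41,0,0,0,-0.165],[4,-41,0,0,0,-0.165],[4,-41,0,0,0,-0.165],[4,-41,0,0,0,-0.165],[4,-41,0,0,0,-0.165],[4,-41,0,0,0,0],[0,0,0,0,0,0]]';python3 - <<'E'
from h import *
t=snap("top")
print("white",rectz(t,"white",(270,200,380,310),139+34));print("blue",rectz(t,"blue",(465,205,530,275),34));print("orange",rectz(t,"orange",(465,275,540,350),34))
cv2.imwrite("pics/top3.png",cv2.resize(t["color"][150:370,80:560,::-1],None,fx=1.6,fy=1.6,interpolation=2))
E
python3 d.py 609.8 -365.3 60 -91.5
```

```text
t: 16.2
position: [570.3, 45.8, 161.2]
orientation: [[0.004, 0.999, 0.052], [0.0, 0.052, -0.999], [-1.0, 0.004, 0.0]]
force: [-0.1, 0.0, -0.7]
finger_gap: 85.3
t: 17.82
position: [610.0, -377.4, 259.5]
orientation: [[0.004, -0.08, -0.997], [-0.006, -0.997, 0.08], [-1.0, 0.005, -0.005]]
force: [-0.1, 0.8, -0.2]
finger_gap: 85.3
white (570.1, 45.0, 109.0, 94.5, -87.0)
blue (636.3, -374.0, 102.1, 96.5, -1.8)
orange (441.0, -354.0, 102.2, 72.9, 4.5)
d [-1.000e-01  1.020e+01 -1.995e+02] w [0.004 0.004 0.053] gap 85.3 F [-0.2  0.7 -0.4] q6 57 t 17.875
```

View pics/top3.png

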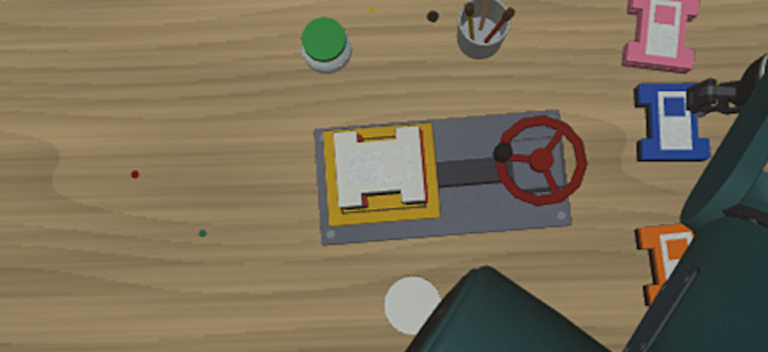

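White is stacked at (570.1,45.0). Blue (corners in the same crop pixels as before) and orange have not moved; the new blue and orange readings are spoilt by the arm covering part of them. I'll pick blue from the first measurement.

```bash

python3 -m pendant '[[0,10,-40,0.004,0.004,0.053],[0,0,-55,0,0,0],[0,0,-55,0,0,0],[0,0,-35,0,0,0],[0,0,0,0,0,0]]' ;python3 d.py 609.8 -365.3 20 -91.5
```

```text
t: 18.5
position: [610.1, -357.9, 72.4]
orientation: [[0.002, -0.02, -1.0], [0.001, -1.0, 0.02], [-1.0, -0.001, -0.002]]
force: [-0.2, 0.1, 1.0]
finger_gap: 85.6
d [ -0.3  -7.4 -52.4] w [-0.001  0.002 -0.006] gap 85.6 F [-0.2  0.1  1. ] q6 55 t 18.5
```

```bash

python3 -m pendant '[[0,-7,-10,0,0.002,-0.006],[0,0,-20,0,0,0],[0,0,-15,0,0,0]]' ;python3 d.py 609.8 -365.3 20 -91.5
python3 - <<'E'
from h import *
t=snap("top");cv2.imwrite("pics/top4.png",cv2.resize(t["color"][180:300,440:560,::-1],None,fx=4,fy=4,interpolation=2))
E
```

```text
t: 18.88
position: [613.7, -366.9, 35.3]
orientation: [[0.007, -0.025, -1.0], [-0.005, -1.0, 0.025], [-1.0, 0.005, -0.007]]
force: [-26.3, 25.6, 98.4]
finger_gap: 85.2
d [ -3.9   1.6 -15.3] w [ 0.005  0.007 -0.001] gap 85.2 F [-26.3  25.6  98.4] q6 55 t 18.875
```

View pics/top4.png

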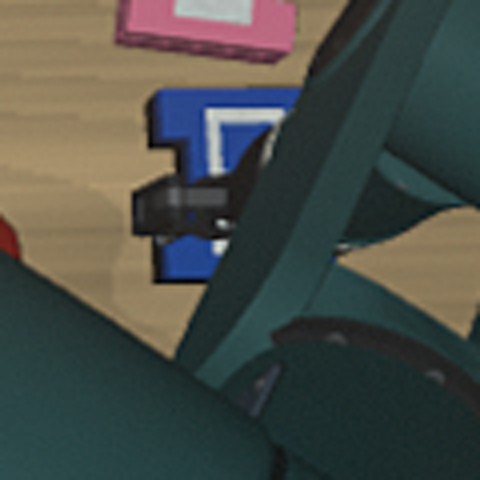

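The force peaked at 98 N: a finger landed on the lid. Blue really was knocked about 27 mm in +x (its rows are now 202–250, against 215–263 at first), and I had compared against the wrong picture. I'll lift and remeasure.

```bash

python3 -m pendant '[[0,0,10,0,0,0],[0,0,30,0,0,0],[0,0,50,0,0,0],[0,0,60,0,0,0],[0,0,60,0,0,0],[0,0,0,0,0,0]]'
python3 - <<'E'
from h import *
t=snap("top");s=snap("side")
print("blue",rectz(t,"blue",(465,190,530,275),34));print("orange",rectz(t,"orange",(465,275,540,350),34));print("white",rectz(t,"white",(270,200,380,310),139+34))
cv2.imwrite("pics/top5.png",cv2.resize(t["color"][150:370,80:560,::-1],None,fx=1.6,fy=1.6,interpolation=2))
E
python3 d.py 639 -374 60 -91.8
```

```text
t: 19.68
position: [613.9, -367.5, 253.7]
orientation: [[0.011, -0.026, -1.0], [-0.008, -1.0, 0.026], [-1.0, 0.008, -0.011]]
force: [0.1, -0.8, -0.4]
finger_gap: 85.6
blue (639.8, -374.7, 109.2, 97.3, -1.8)
orange (458.2, -342.9, 66.2, 52.8, 4.6)
white (570.1, 45.0, 109.0, 94.5, -87.0)
d [  27.8   -8.5 -187.7] w [ 0.002  0.003 -0.005] gap 85.5 F [ 0.2 -0.8 -0.9] q6 55 t 19.775
```

View pics/top5.png

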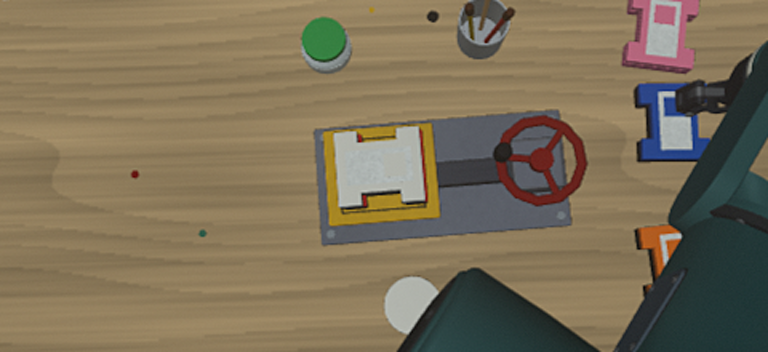

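Blue is at (639.8,-374.7), -1.8°, and fully visible at its left side.

```bash

python3 -m pendant '[[24,-7,-40,0.002,0.003,-0.005],[4,-2,-55,0,0,0],[0,-3,-55,0,0,0],[0,-3,-25,0,0,0],[0,0,0,0,0,0]]' ;python3 d.py 639.8 -374.7 20 -91.8
```

```text
t: 20.4
position: [633.8, -376.6, 56.8]
orientation: [[-0.012, -0.032, -0.999], [0.009, -0.999, 0.032], [-1.0, -0.009, 0.012]]
force: [-0.1, -0.4, 0.5]
finger_gap: 85.0
d [  6.    1.9 -36.8] w [-0.009 -0.012  0.001] gap 85.0 F [-0.1 -0.4  0.5] q6 56 t 20.4
```

```bash

python3 -m pendant '[[5,2,-8,-0.009,-0.012,0],[0,0,-2,0,0,0],[0,0,0,0,0,0]]' ;python3 d.py 639.8 -374.7 20 -91.8
```

```text
t: 20.78
position: [639.8, -374.5, 47.5]
orientation: [[0.002, -0.032, -0.999], [-0.001, -0.999, 0.032], [-1.0, 0.001, -0.002]]
force: [-0.0, 0.1, 0.5]
finger_gap: 85.4
d [  0.   -0.2 -27.5] w [0.001 0.002 0.   ] gap 85.4 F [-0.   0.1  0.5] q6 56 t 20.775
```

```bash

python3 -m pendant '[[0,0,-6,0,0,0]]' ;python3 -m pendant '[[0,0,-6,0,0,0]]' ;python3 d.py 639.8 -374.7 20 -91.8
```

```text
t: 20.9
position: [640.8, -375.1, 43.0]
orientation: [[0.005, -0.032, -0.999], [-0.003, -0.999, 0.032], [-1.0, 0.003, -0.005]]
force: [0.1, -0.1, 0.4]
finger_gap: 85.3
t: 21.02
position: [641.2, -375.3, 37.5]
orientation: [[0.006, -0.032, -0.999], [-0.004, -0.999, 0.032], [-1.0, 0.004, -0.006]]
force: [0.7, -0.3, -0.6]
finger_gap: 85.7
d [ -1.4   0.6 -17.5] w [0.004 0.006 0.   ] gap 85.7 F [ 0.7 -0.3 -0.6] q6 56 t 21.025
```

```bash

python3 -m pendant '[[-1,0,-6,0.003,0.005,0]]' ;python3 -m pendant '[[0,0,-6,0,0,0],[-1,0,-5,0,0.003,0],[0,0,0,0,0,0]]' ;python3 d.py 639.8 -374.7 20 -91.8
python3 -m pendant '[[0,0,0,0,0,0],[0,0,0,0,0,0],[0,0,0,0,0,0],[0,0,0,0,0,0],[0,0,0,0,0,0]]' 1;python3 d.py 569 44.5 260 2.9
```

```text
t: 21.15
position: [640.2, -375.4, 31.4]
orientation: [[0.001, -0.032, -0.999], [-0.001, -0.999, 0.032], [-1.0, 0.001, -0.001]]
force: [-0.9, 0.2, -1.1]
finger_gap: 85.3
t: 21.52
position: [638.5, -375.2, 18.4]
orientation: [[-0.004, -0.032, -0.999], [0.0, -0.999, 0.032], [-1.0, 0.0, 0.004]]
force: [-0.8, -0.8, 0.0]
finger_gap: 85.5
d [1.3 0.5 1.6] w [-0.    -0.004  0.001] gap 85.5 F [-0.8 -0.8  0. ] q6 56 t 21.525
t: 22.15
position: [638.8, -375.1, 18.8]
orientation: [[-0.003, -0.032, -0.999], [0.0, -0.999, 0.032], [-1.0, 0.0, 0.003]]
force: [0.5, 0.1, -0.3]
finger_gap: 62.7
d [-69.8 419.6 241.2] w [ 0.003 -0.003  1.653] gap 62.7 F [ 0.5  0.1 -0.3] q6 56 t 22.15
```

```bash

python3 -m pendant '[[0,0,40,0,0,0],[0,0,60,0,0,0],[0,0,60,0,0,0],[0,0,60,0,0,0],[-7,42,10,0,0,0.165],[-7,42,0,0,0,0.165],[-7,42,0,0,0,0.165],[-7,42,0,0,0,0.165],[-7,42,0,0,0,0.165],[-7,42,0,0,0,0.165],[-7,42,0,0,0,0.165],[-7,42,0,0,0,0.165],[-7,42,0,0,0,0.165],[-7,42,0,0,0,0.165],[0,0,0,0,0,0]]';python3 d.py 568.5 44.5 205 2.9
```

```text
t: 24.02
position: [554.3, 58.8, 243.3]
orientation: [[-0.01, 0.995, 0.1], [-0.016, 0.1, -0.995], [-1.0, -0.012, 0.015]]
force: [0.5, -0.4, -3.5]
finger_gap: 63.1
d [ 14.2 -14.3 -38.3] w [ 0.016 -0.011 -0.049] gap 63.1 F [ 0.5 -0.4 -3.5] q6 -6 t 24.025
```

```bash

python3 -m pendant '[[12,-13,-6,0.016,-0.011,-0.049],[0,0,-16,0,0,0],[0,0,0,0,0,0]]';python3 d.py 568.5 44.5 205 2.9
```

```text
t: 24.4
position: [566.4, 42.8, 218.6]
orientation: [[-0.001, 0.999, 0.044], [-0.0, 0.044, -0.999], [-1.0, -0.001, 0.0]]
force: [-0.3, -0.1, -4.4]
finger_gap: 62.8
d [  2.1   1.7 -13.6] w [ 0.    -0.001  0.006] gap 62.8 F [-0.3 -0.1 -4.4] q6 -5 t 24.4
```

```bash

python3 -m pendant '[[2,2,-8,0,0,0.006],[0,0,-4,0,0,0],[0,0,0,0,0,0]]';python3 d.py 568.5 44.5 194 2.9;python3 -m pendant '[[0,0,-5,0,0,0]]';python3 d.py 568.5 44.5 194 2.9
```

```text
t: 24.78
position: [568.6, 43.8, 205.2]
orientation: [[-0.002, 0.999, 0.049], [-0.0, 0.049, -0.999], [-1.0, -0.002, 0.0]]
force: [0.2, 0.5, -3.8]
finger_gap: 62.9
d [ -0.1   0.7 -11.2] w [ 0.    -0.002  0.002] gap 62.9 F [ 0.2  0.5 -3.8] q6 -5 t 24.775
t: 24.9
position: [569.0, 43.9, 200.5]
orientation: [[-0.001, 0.999, 0.049], [-0.0, 0.049, -0.999], [-1.0, -0.001, 0.0]]
force: [0.3, 0.4, -4.8]
finger_gap: 62.9
d [-0.5  0.6 -6.5] w [ 0.    -0.001  0.002] gap 62.9 F [ 0.3  0.4 -4.8] q6 -5 t 24.9
```

```bash

python3 -m pendant '[[0,0,-3,0,0,0]]';python3 -m pendant '[[0,0,-2,0,0,0]]';python3 -m pendant '[[0,0,-1,0,0,0]]';python3 d.py 568.5 44.5 194 2.9
```

```text
t: 25.02
position: [568.9, 44.0, 197.4]
orientation: [[-0.001, 0.999, 0.049], [-0.0, 0.049, -0.999], [-1.0, -0.001, 0.0]]
force: [-0.3, -0.6, -3.8]
finger_gap: 62.9
t: 25.15
position: [568.9, 44.1, 195.2]
orientation: [[-0.001, 0.999, 0.049], [-0.0, 0.049, -0.999], [-1.0, -0.001, 0.0]]
force: [-0.1, 0.0, -3.3]
finger_gap: 62.9
t: 25.28
position: [568.9, 44.2, 194.1]
orientation: [[-0.001, 0.999, 0.049], [-0.0, 0.049, -0.999], [-1.0, -0.001, 0.0]]
force: [0.3, 0.3, -4.4]
finger_gap: 62.9
d [-0.4  0.3 -0.1] w [ 0.    -0.001  0.001] gap 62.9 F [ 0.3  0.3 -4.4] q6 -5 t 25.275
```

```bash

python3 -m pendant '[[0,0,-1,0,0,0]]';python3 -m pendant '[[0,0,-1,0,0,0]]'
```

```text
t: 25.4
position: [569.0, 44.2, 193.4]
orientation: [[-0.001, 0.999, 0.049], [-0.0, 0.049, -0.999], [-1.0, -0.001, 0.0]]
force: [-1.2, 1.0, 4.7]
finger_gap: 63.1
t: 25.52
position: [568.9, 44.3, 193.3]
orientation: [[-0.0, 0.999, 0.049], [-0.0, 0.049, -0.999], [-1.0, -0.0, 0.0]]
force: [-3.4, 1.1, 9.7]
finger_gap: 63.3
```

```bash

python3 -m pendant '[[0,0,0,0,0,0],[0,0,0,0,0,0],[0,0,0,0,0,0],[0,0,0,0,0,0]]' 0
python3 -m pendant '[[0,0,20,0,0,0],[0,0,50,0,0,-0.154],[0,-50,0,0,0,-0.154],[0,-50,0,0,0,-0.154],[0,-50,0,0,0,-0.154],[0,-50,0,0,0,-0.154],[0,0,0,0,0,0]]';python3 - <<'E'
from h import *
t=snap("top")
print("blue",rectz(t,"blue",(260,190,380,310),175+34));print("orange",rectz(t,"orange",(455,265,550,370),34))
cv2.imwrite("pics/top6.png",cv2.resize(t["color"][150:370,80:560,::-1],None,fx=1.6,fy=1.6,interpolation=2))
E
python3 d.py 438.5 -366 200 -85.5
```

```text
t: 26.02
position: [570.9, 44.1, 194.8]
orientation: [[0.004, 0.999, 0.049], [-0.001, 0.049, -0.999], [-1.0, 0.004, 0.001]]
force: [0.6, 0.9, 0.4]
finger_gap: 85.1
t: 26.9
position: [571.4, -161.3, 267.3]
orientation: [[0.006, 0.736, -0.676], [-0.003, -0.676, -0.737], [-1.0, 0.007, -0.002]]
force: [-0.0, 0.1, -0.2]
finger_gap: 85.2
blue (568.7, 41.9, 108.6, 95.6, -87.0)
orange (439.5, -380.3, 109.3, 67.4, 4.3)
d [-132.6 -206.6  -67.2] w [ 0.004  0.005 -0.752] gap 85.4 F [-0.4  0.1 -0.2] q6 20 t 26.95
```

View pics/top6.png

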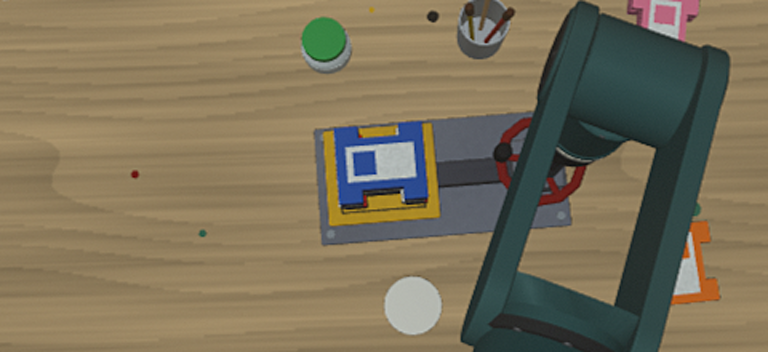

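Blue is at (568.7,41.9). Orange's right edge and ends are where they were, so its centre is (439,-366) at 4.4°.

```bash

python3 -m pendant '[[-26,-41,-10,0,0,-0.15],[-26,-41,-15,0,0,-0.15],[-26,-41,-20,0,0,-0.15],[-26,-41,-20,0,0,-0.15],[-26,-41,-20,0,0,-0.15],[0,0,-20,0,0,0],[0,0,0,0,0,0]]';python3 d.py 439 -366 60 -85.6
```

```text
t: 27.82
position: [440.7, -360.9, 160.1]
orientation: [[0.007, 0.073, -0.997], [-0.005, -0.997, -0.073], [-1.0, 0.005, -0.006]]
force: [-0.8, -0.0, 0.9]
finger_gap: 85.6
d [  -1.7   -5.1 -100.1] w [0.005 0.007 0.003] gap 85.6 F [-0.8 -0.   0.9] q6 39 t 27.825
```

```bash

python3 -m pendant '[[-1,-5,-45,0.005,0.007,0],[0,0,-45,0,0,0],[0,0,-5,0,0,0],[0,0,0,0,0,0]]';python3 d.py 439 -366 45 -85.6
```

```text
t: 28.32
position: [445.3, -364.7, 68.4]
orientation: [[0.006, 0.082, -0.997], [-0.005, -0.997, -0.082], [-1.0, 0.005, -0.005]]
force: [0.3, -1.3, 0.9]
finger_gap: 85.4
d [ -6.3  -1.3 -23.4] w [ 0.005  0.006 -0.005] gap 85.4 F [ 0.3 -1.3  0.9] q6 39 t 28.325
```

```bash

python3 -m pendant '[[-6,-1,-14,0.005,0.006,-0.005],[-1,0,-12,0,0,0]]';python3 -m pendant '[[-1,0,-6,0,0,0]]';python3 -m pendant '[[-1,0,-6,0,0,0]]';python3 d.py 439 -366 20 -85.6
```

```text
t: 28.58
position: [440.4, -367.3, 44.9]
orientation: [[0.004, 0.078, -0.997], [-0.004, -0.997, -0.078], [-1.0, 0.005, -0.004]]
force: [-1.1, 0.3, 0.5]
finger_gap: 85.3
t: 28.7
position: [439.2, -367.4, 38.6]
orientation: [[0.004, 0.078, -0.997], [-0.004, -0.997, -0.078], [-1.0, 0.005, -0.004]]
force: [0.4, 0.1, -0.5]
finger_gap: 85.3
t: 28.82
position: [438.2, -367.6, 32.3]
orientation: [[0.004, 0.078, -0.997], [-0.005, -0.997, -0.078], [-1.0, 0.005, -0.004]]
force: [0.4, 0.6, -0.9]
finger_gap: 85.2
d [  0.8   1.6 -12.3] w [ 0.005  0.004 -0.001] gap 85.2 F [ 0.4  0.6 -0.9] q6 39 t 28.825
```

```bash

python3 -m pendant '[[1,1,-6,0.004,0.004,0],[0,0,-5,0,0,0],[0,0,0,0,0,0]]';python3 -m pendant '[[0,0,0,0,0,0],[0,0,0,0,0,0],[0,0,0,0,0,0],[0,0,0,0,0,0],[0,0,0,0,0,0]]' 1;python3 d.py 568.5 45 290 2.9
```

```text
t: 29.2
position: [438.9, -366.4, 20.0]
orientation: [[-0.001, 0.078, -0.997], [0.0, -0.997, -0.078], [-1.0, -0.0, 0.0]]
force: [-0.3, -0.7, -0.3]
finger_gap: 85.4
t: 29.82
position: [438.9, -366.0, 20.3]
orientation: [[-0.001, 0.078, -0.997], [0.001, -0.997, -0.078], [-1.0, -0.001, 0.0]]
force: [-0.6, 1.4, -0.6]
finger_gap: 63.0
d [129.6 411.  269.7] w [-0.000e+00 -1.000e-03  1.544e+00] gap 63.0 F [-0.6  1.4 -0.6] q6 39 t 29.825
```

```bash

python3 -m pendant '[[0,0,40,0,0,0],[0,0,55,0,0,0],[0,0,58,0,0,0],[0,0,58,0,0,0],[0,0,58,0,0,0],[13,40,0,0,0,0.154],[13,40,0,0,0,0.154],[13,40,0,0,0,0.154],[13,40,0,0,0,0.154],[13,40,0,0,0,0.154],[13,40,0,0,0,0.154],[13,40,0,0,0,0.154],[13,40,0,0,0,0.154],[13,40,0,0,0,0.154],[13,40,0,0,0,0.154],[0,0,0,0,0,0]]';python3 d.py 568.5 45 250 2.9
```

```text
t: 31.82
position: [563.2, 49.3, 288.5]
orientation: [[-0.01, 0.995, 0.095], [-0.008, 0.095, -0.995], [-1.0, -0.011, 0.007]]
force: [0.3, -1.2, -4.6]
finger_gap: 63.0
d [  5.3  -4.3 -38.5] w [ 0.007 -0.011 -0.045] gap 63.0 F [ 0.3 -1.2 -4.6] q6 -7 t 31.825
```

```bash

python3 -m pendant '[[4,-3,-18,0.007,-0.011,-0.045],[0,0,-17,0,0,0],[0,0,0,0,0,0]]';python3 d.py 568.5 45 240 2.9
```

```text
t: 32.2
position: [565.4, 45.0, 251.0]
orientation: [[-0.003, 0.999, 0.047], [-0.002, 0.047, -0.999], [-1.0, -0.003, 0.002]]
force: [-0.0, -0.1, -4.7]
finger_gap: 63.3
d [  3.1   0.  -11. ] w [ 0.002 -0.003  0.004] gap 63.3 F [-0.  -0.1 -4.7] q6 -5 t 32.2
```

```bash

python3 -m pendant '[[3,0,-8,0.002,-0.003,0.004],[0,0,0,0,0,0]]';python3 -m pendant '[[0,0,-4,0,0,0]]';python3 -m pendant '[[0,0,-3,0,0,0]]';python3 d.py 568.5 45 232 2.9
```

```text
t: 32.45
position: [568.6, 44.0, 243.1]
orientation: [[0.001, 0.999, 0.049], [-0.0, 0.049, -0.999], [-1.0, 0.001, 0.0]]
force: [-0.4, 0.2, -3.8]
finger_gap: 63.0
t: 32.58
position: [569.2, 43.7, 239.7]
orientation: [[0.002, 0.999, 0.049], [-0.001, 0.049, -0.999], [-1.0, 0.002, 0.001]]
force: [-0.1, 0.3, -4.9]
finger_gap: 62.9
t: 32.7
position: [569.3, 43.7, 236.7]
orientation: [[0.003, 0.999, 0.049], [-0.001, 0.049, -0.999], [-1.0, 0.003, 0.001]]
force: [0.4, 0.1, -4.0]
finger_gap: 62.8
d [-0.8  1.3 -4.7] w [0.001 0.003 0.002] gap 62.8 F [ 0.4  0.1 -4. ] q6 -5 t 32.7
```

```bash

python3 -m pendant '[[-1,1,-3,0.001,0.003,0.002]]';python3 -m pendant '[[0,0,-1,0,0,0]]';python3 -m pendant '[[0,0,-1,0,0,0]]';python3 -m pendant '[[0,0,-1,0,0,0]]'
```

```text
t: 32.83
position: [568.4, 44.8, 233.8]
orientation: [[-0.0, 0.999, 0.051], [0.0, 0.051, -0.999], [-1.0, -0.0, -0.0]]
force: [-0.5, 0.6, -4.1]
finger_gap: 62.9
t: 32.95
position: [568.2, 44.9, 232.5]
orientation: [[-0.001, 0.999, 0.051], [0.001, 0.051, -0.999], [-1.0, -0.001, -0.001]]
force: [-0.1, -0.8, -4.4]
finger_gap: 63.1
t: 33.08
position: [568.3, 44.9, 231.5]
orientation: [[-0.0, 0.999, 0.051], [0.001, 0.051, -0.999], [-1.0, -0.0, -0.001]]
force: [0.3, 0.1, -4.1]
finger_gap: 62.6
t: 33.2
position: [568.2, 45.0, 231.0]
orientation: [[-0.0, 0.999, 0.051], [0.0, 0.051, -0.999], [-1.0, -0.0, -0.001]]
force: [-1.9, -0.3, 5.1]
finger_gap: 62.9
```

```bash

python3 -m pendant '[[0,0,0,0,0,0],[0,0,0,0,0,0],[0,0,0,0,0,0],[0,0,0,0,0,0]]' 0
python3 -m pendant '[[0,0,20,0,0,0],[0,0,50,0,0,0],[0,-50,0,0,0,0],[0,-50,0,0,0,0],[0,-50,0,0,0,0],[0,-50,0,0,0,0],[0,-50,0,0,0,0],[0,-50,0,0,0,0],[0,0,0,0,0,0]]';python3 - <<'E'
from h import *
t=snap("top");s=snap("side")
print("orange",rectz(t,"orange",(250,180,390,310),211+34))
cv2.imwrite("pics/side7.png",cv2.resize(s["color"][120:320,220:440,::-1],None,fx=3,fy=3,interpolation=2))
print("handle top",onz(t,(392.9,245.5),160).round(1),tri(t,(392.9,245.5),s,(341,203)))
P=np.array([onz(t,p,117)[:2] for p in hull(t,"red",(380,215,455,285))],np.float32);print("axis",cv2.minEnclosingCircle(P))
print("can px", onz(t,(380,175),110).round(), "handle now",cv2.minEnclosingCircle(hull(t,"black",(380,232,404,258)).astype(np.float32)))
cv2.imwrite("pics/top7.png",cv2.resize(t["color"][130:330,250:470,::-1],None,fx=3,fy=3,interpolation=2))
E
python3 d.py 575 -115 200 2.9
```

```text
t: 33.7
position: [570.1, 44.9, 232.7]
orientation: [[0.004, 0.999, 0.051], [0.0, 0.051, -0.999], [-1.0, 0.004, -0.0]]
force: [-0.4, -0.5, 0.0]
finger_gap: 85.4
t: 34.83
position: [570.1, -264.1, 305.8]
orientation: [[0.008, 0.998, 0.054], [-0.001, 0.054, -0.999], [-1.0, 0.008, 0.002]]
force: [0.8, 0.8, 0.2]
finger_gap: 85.4
orange (569.1, 41.0, 109.0, 95.3, -87.1)
handle top [ 583.  -112.3  160. ] (array([ 582.54396368, -112.35997495,  160.3826567 ]), np.float64(0.7289841213570613))
axis ((578.225830078125, -169.1852569580078), 60.207698822021484)
can px [747. -97. 110.] handle now ((394.0, 245.0), 6.403224468231201)
d [   5.   145.6 -105.8] w [-0.001  0.007 -0.006] gap 85.4 F [-0.7  0.   0.2] q6 -34 t 34.925
```

View pics/top7.png

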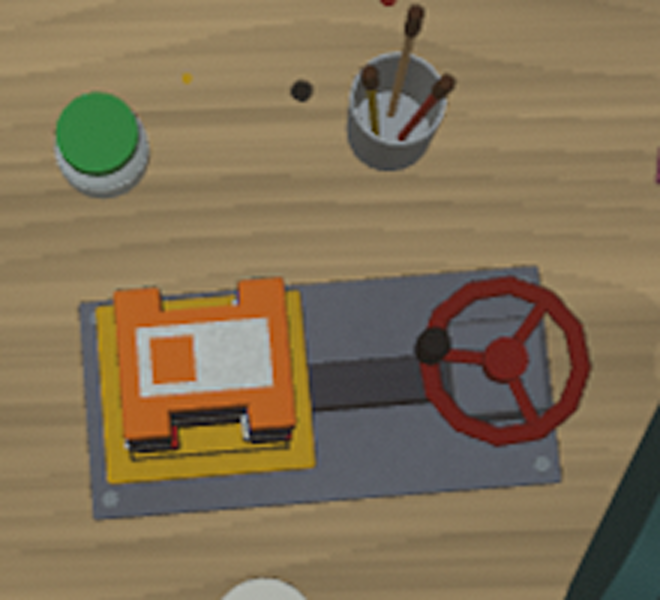

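View pics/side7.png

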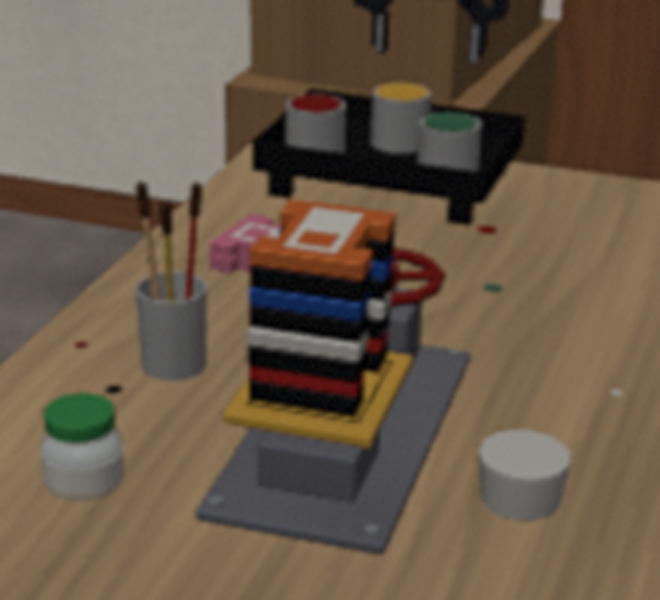

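The column stands square, orange on top at (569.1,41.0), -87.1°. The handle (433,345 in the crop) is still at about (583,-112.5), with the axis near (579,-169.5). I'll go to the handle.

```bash

python3 -m pendant '[[4,40,-15,0,0.007,-0.006],[4,40,-20,0,0,0],[4,40,-30,0,0,0],[0,31,-30,0,0,0],[0,0,-5,0,0,0],[0,0,0,0,0,0]]';python3 d.py 583 -113 141 2.9
```

```text
t: 35.67
position: [581.5, -97.3, 205.3]
orientation: [[0.003, 0.998, 0.058], [0.002, 0.058, -0.998], [-1.0, 0.003, -0.001]]
force: [-0.2, -0.5, -0.6]
finger_gap: 85.3
d [  1.5 -15.7 -64.3] w [-0.002  0.003 -0.008] gap 85.3 F [-0.2 -0.5 -0.6] q6 -20 t 35.675
```

```bash

python3 -m pendant '[[1,-15,-10,-0.002,0.003,-0.008],[0,0,-15,0,0,0],[0,0,0,0,0,0]]';python3 d.py 583 -113 141 2.9
```

```text
t: 36.05
position: [583.9, -115.8, 180.6]
orientation: [[0.003, 0.999, 0.048], [-0.002, 0.048, -0.999], [-1.0, 0.003, 0.003]]
force: [-0.1, 0.5, 0.8]
finger_gap: 85.7
d [ -0.9   2.8 -39.6] w [0.002 0.003 0.003] gap 85.7 F [-0.1  0.5  0.8] q6 -21 t 36.05
```

```bash

python3 -m pendant '[[-1,2,-18,0,0.003,0],[0,0,-15,0,0,0],[0,0,0,0,0,0]]';python3 d.py 583 -113 141 2.9
```

```text
t: 36.42
position: [582.5, -114.3, 144.9]
orientation: [[-0.0, 0.999, 0.046], [-0.002, 0.046, -0.999], [-1.0, -0.0, 0.002]]
force: [-0.4, -1.0, 0.3]
finger_gap: 85.7
d [ 0.5  1.3 -3.9] w [ 0.002 -0.     0.004] gap 85.7 F [-0.4 -1.   0.3] q6 -20 t 36.425
```

```bash

python3 -m pendant '[[0,1,-3,0,0,0],[0,0,0,0,0,0]]';python3 -m pendant '[[0,0,0,0,0,0],[0,0,0,0,0,0],[0,0,0,0,0,0],[0,0,0,0,0,0],[0,0,0,0,0,0],[0,0,0,0,0,0],[0,0,0,0,0,0],[0,0,0,0,0,0],[0,0,0,0,0,0]]' 1;python3 d.py 583 -113 141 2.9
```

```text
t: 36.67
position: [582.6, -113.1, 141.7]
orientation: [[-0.0, 0.999, 0.047], [-0.002, 0.047, -0.999], [-1.0, -0.0, 0.002]]
force: [0.5, -0.6, 0.1]
finger_gap: 85.3
t: 37.8
position: [584.2, -113.3, 143.3]
orientation: [[0.003, 0.999, 0.047], [-0.003, 0.047, -0.999], [-1.0, 0.003, 0.003]]
force: [0.8, 0.4, 0.7]
finger_gap: 21.0
d [-1.2  0.3 -2.3] w [0.003 0.003 0.004] gap 21.0 F [0.8 0.4 0.7] q6 -20 t 37.8
```

```bash

python3 -m pendant '[[18,-5,0,0.003,0.003,0.004],[16,-11,0,0,0,0],[11,-16,0,0,0,0]]';python3 d.py 629.1 -146.3 142 2.9
```

```text
t: 38.17
position: [627.1, -142.1, 143.3]
orientation: [[-0.005, 0.999, 0.052], [0.005, 0.052, -0.999], [-1.0, -0.005, -0.006]]
force: [-1.6, 2.6, 2.6]
finger_gap: 21.1
d [ 2.  -4.2 -1.3] w [-0.005 -0.005 -0.002] gap 21.1 F [-1.6  2.6  2.6] q6 -22 t 38.175
```

```bash
cat > c.py <<'E'
import numpy as np,sys
from plant import r
o=r.observe();p=o["position"];c=np.array([579.3,-169.5]);v=p[:2]-c
f=np.arctan2(v[1],v[0]);s=np.radians(float(sys.argv[1]))
print("phi %.1f r %.1f z %.1f F %s gap %.1f"%(np.degrees(f),np.hypot(*v),p[2],np.round(o["force"],1),o["finger_gap"]))
q=v
out=[]
for k in range(1,int(sys.argv[2])+1):
    n=55*np.array([np.cos(f-k*s),np.sin(f-k*s)]);out.append((n-q).round().astype(int).tolist());q=n
print(out)
E
python3 -m pendant '[[6,-18,0,-0.005,-0.005,-0.002],[0,-19,0,0,0,0],[-6,-18,0,0,0,0],[-12,-15,0,0,0,0],[-17,-9,0,0,0,0],[-19,-3,0,0,0,0]]';python3 c.py 22 10;python3 d.py 0 0 142 2.9
```

```text
t: 38.92
position: [573.4, -223.3, 143.2]
orientation: [[-0.007, 0.999, 0.047], [0.014, 0.047, -0.999], [-1.0, -0.007, -0.014]]
force: [4.4, 17.6, 5.0]
finger_gap: 21.1
phi -96.2 r 54.2 z 143.2 F [ 4.4 17.6  5. ] gap 21.1
[[-20, 5], [-16, 13], [-10, 18], [-2, 21], [6, 20], [13, 17], [18, 11], [21, 3], [20, -5], [17, -12]]
d [-573.4  223.3   -1.2] w [-0.014 -0.008  0.004] gap 21.1 F [ 4.4 17.6  5. ] q6 -31 t 38.925
```

```bash
python3 -m pendant '[[-20,5,0,-0.014,-0.008,0.004],[-16,13,0,0,0,0],[-10,18,0,0,0,0],[-2,21,0,0,0,0],[6,20,0,0,0,0],[13,17,0,0,0,0],[18,11,0,0,0,0]]';python3 c.py 22 10;python3 d.py 0 0 142 2.9
```

```text
t: 39.8
position: [553.7, -118.9, 143.3]
orientation: [[-0.007, 0.999, 0.046], [-0.002, 0.046, -0.999], [-1.0, -0.008, 0.002]]
force: [-2.5, -2.3, 1.9]
finger_gap: 21.2
phi 116.8 r 56.7 z 143.3 F [-2.5 -2.3  1.9] gap 21.2
[[21, 4], [21, -2], [19, -10], [13, -16], [6, -20], [-2, -21], [-9, -19], [-16, -14], [-20, -7], [-21, 1]]
d [-553.7  118.9   -1.3] w [ 0.002 -0.007  0.005] gap 21.2 F [-2.5 -2.3  1.9] q6 -21 t 39.8
```

```bash
sed -i 's/-169.5/-168.4/' c.py; python3 -m pendant '[[21,4,0,0.002,-0.007,0.005],[21,-2,0,0,0,0],[19,-10,0,0,0,0],[13,-16,0,0,0,0],[6,-20,0,0,0,0],[-2,-21,0,0,0,0],[-9,-19,0,0,0,0],[-16,-14,0,0,0,0]]';python3 c.py 22 10;python3 d.py 0 0 142 2.9
```

```text
t: 40.8
position: [606.3, -215.8, 143.3]
orientation: [[-0.007, 0.998, 0.055], [0.003, 0.055, -0.998], [-1.0, -0.006, -0.003]]
force: [-0.6, 8.3, 5.6]
finger_gap: 21.3
phi -60.3 r 54.5 z 143.3 F [-0.6  8.3  5.6] gap 21.3
[[-20, -7], [-21, 1], [-19, 9], [-14, 15], [-7, 20], [0, 21], [8, 19], [15, 15], [19, 8], [21, 0]]
d [-606.3  215.8   -1.3] w [-0.003 -0.007 -0.005] gap 21.3 F [-0.6  8.3  5.6] q6 -29 t 40.8
```

```bash
python3 -m pendant '[[-20,-7,0,-0.003,-0.007,-0.005],[-21,1,0,0,0,0],[-19,9,0,0,0,0],[-14,15,0,0,0,0],[-7,20,0,0,0,0],[0,21,0,0,0,0],[8,19,0,0,0,0],[15,15,0,0,0,0],[19,8,0,0,0,0]]';python3 c.py 22 10;python3 d.py 0 0 142 2.9
```

```text
t: 41.92
position: [559.5, -116.4, 143.2]
orientation: [[0.01, 0.999, 0.038], [0.002, 0.038, -0.999], [-1.0, 0.01, -0.002]]
force: [-4.1, 1.9, 7.3]
finger_gap: 21.4
phi 110.9 r 55.6 z 143.2 F [-4.1  1.9  7.3] gap 21.4
[[21, 3], [21, -4], [17, -12], [12, -17], [4, -21], [-4, -21], [-11, -18], [-17, -12], [-20, -5], [-21, 3]]
d [-559.5  116.4   -1.2] w [-0.002  0.01   0.012] gap 21.4 F [-4.1  1.9  7.3] q6 -21 t 41.925
```

```bash
python3 -m pendant '[[21,3,0,-0.002,0.01,0.012],[21,-4,0,0,0,0],[17,-12,0,0,0,0],[12,-17,0,0,0,0],[4,-21,0,0,0,0],[-4,-21,0,0,0,0],[-11,-18,0,0,0,0],[-17,-12,0,0,0,0]]';python3 c.py 12 8;python3 d.py 0 0 142 2.9
```

```text
t: 42.92
position: [599.9, -219.0, 143.3]
orientation: [[-0.007, 0.999, 0.052], [0.007, 0.052, -0.999], [-1.0, -0.007, -0.007]]
force: [-1.1, 9.5, 7.5]
finger_gap: 21.4
phi -67.8 r 54.7 z 143.3 F [-1.1  9.5  7.5] gap 21.4
[[-11, -3], [-11, -1], [-11, 2], [-11, 4], [-10, 6], [-8, 8], [-6, 10], [-4, 11]]
d [-599.9  219.    -1.3] w [-0.007 -0.007 -0.002] gap 21.4 F [-1.1  9.5  7.5] q6 -29 t 42.925
```

```bash
python3 -m pendant '[[-11,-3,0,-0.007,-0.007,-0.002],[-11,-1,0,0,0,0],[-11,2,0,0,0,0]]';python3 -m pendant '[[-11,4,0,0,0,0]]';python3 c.py 6 12;python3 d.py 0 0 142 2.9
```

```text
t: 43.3
position: [561.2, -220.5, 143.3]
orientation: [[-0.001, 0.999, 0.046], [0.006, 0.046, -0.999], [-1.0, -0.001, -0.006]]
force: [5.6, 9.6, 1.7]
finger_gap: 21.3
t: 43.42
position: [549.8, -215.4, 143.4]
orientation: [[0.001, 0.999, 0.044], [0.009, 0.044, -0.999], [-1.0, 0.001, -0.009]]
force: [9.8, 11.8, -1.8]
finger_gap: 21.2
phi -122.1 r 55.5 z 143.4 F [ 9.8 11.8 -1.8] gap 21.2
[[-4, 4], [-4, 4], [-4, 4], [-3, 5], [-3, 5], [-2, 5], [-2, 5], [-1, 6], [-1, 6], [0, 6], [1, 6], [1, 6]]
d [-549.8  215.4   -1.4] w [-0.009  0.001  0.007] gap 21.2 F [ 9.8 11.8 -1.8] q6 -31 t 43.425
```

Total so far is about 927°, and I expect the stop at about 980°. Now single ~6° rows, watching the force.

```bash
python3 -m pendant '[[-4,4,0,-0.009,0,0.005]]'|grep -E 'pos|force';python3 -m pendant '[[-4,4,0,0,0,0]]'|grep -E 'pos|force';python3 -m pendant '[[-4,4,0,0,0,0]]'|grep -E 'pos|force';python3 -m pendant '[[-3,5,0,0,0,0]]'|grep -E 'pos|force';python3 c.py 6 10
```

```text
position: [544.6, -211.3, 143.4]
force: [3.7, 1.0, -1.1]
position: [539.9, -207.4, 143.4]
force: [7.2, 3.9, -2.0]
position: [536.1, -203.5, 143.4]
force: [9.6, 5.0, -5.3]
position: [532.9, -199.0, 143.4]
force: [5.2, 1.5, -2.3]
phi -146.6 r 55.6 z 143.4 F [ 5.2  1.5 -2.3] gap 21.4
[[-2, 5], [-2, 5], [-2, 5], [-1, 6], [-1, 6], [0, 6], [1, 6], [1, 6], [2, 5], [2, 5]]
```

```bash
python3 -m pendant '[[-2,5,0,0,0,0]]'|grep -E 'pos|force';python3 -m pendant '[[-2,5,0,0,0,0]]'|grep -E 'pos|force';python3 -m pendant '[[-2,5,0,0,0,0]]'|grep -E 'pos|force';python3 c.py 5 12
```

```text
position: [530.4, -194.8, 143.3]
force: [4.1, -0.4, -1.6]
position: [528.1, -190.5, 143.4]
force: [5.9, 0.9, -3.8]
position: [526.3, -186.1, 143.4]
force: [6.9, 0.7, -5.8]
phi -161.5 r 55.9 z 143.4 F [ 6.9  0.7 -5.8] gap 21.1
[[-1, 5], [-1, 5], [0, 5], [0, 5], [0, 5], [1, 5], [1, 5], [2, 5], [2, 4], [2, 4], [3, 4], [3, 4]]
```

```bash
python3 -m pendant '[[-1,5,0,0,0,0]]'|grep -E 'pos|force';python3 -m pendant '[[-1,5,0,0,0,0]]'|grep -E 'pos|force';python3 -m pendant '[[0,5,0,0,0,0]]'|grep -E 'pos|force';python3 c.py 5 12;python3 d.py 0 0 142 2.9
```

```text
position: [525.1, -181.8, 143.4]
force: [4.0, -2.6, -2.3]
position: [524.1, -177.4, 143.4]
force: [6.3, -0.5, -4.1]
position: [523.6, -172.9, 143.4]
force: [1.9, -2.2, -2.7]
phi -175.3 r 55.9 z 143.4 F [ 1.9 -2.2 -2.7] gap 20.9
[[1, 5], [0, 5], [1, 5], [1, 5], [1, 5], [2, 4], [2, 4], [3, 4], [3, 4], [3, 4], [4, 3], [4, 3]]
d [-523.6  172.9   -1.4] w [0.006 0.012 0.007] gap 20.9 F [ 1.9 -2.2 -2.7] q6 -28 t 44.675
```

```bash
python3 -m pendant '[[0,5,0,0.006,0.012,0.007]]'|grep -E 'pos|force';python3 -m pendant '[[0,5,0,0,0,0]]'|grep -E 'pos|force';python3 -m pendant '[[1,5,0,0,0,0]]'|grep -E 'pos|force';python3 c.py 5 12;python3 d.py 0 0 142 2.9
```

```text
position: [523.6, -169.8, 143.5]
force: [2.9, -15.6, -9.7]
position: [523.6, -169.5, 143.5]
force: [0.0, -24.9, -10.3]
position: [523.8, -169.5, 143.4]
force: [-2.9, -20.7, -5.1]
phi -178.9 r 55.5 z 143.4 F [ -2.9 -20.7  -5.1] gap 21.5
[[1, 5], [1, 5], [1, 5], [1, 5], [2, 4], [2, 4], [2, 4], [3, 4], [3, 4], [3, 3], [4, 3], [4, 3]]
d [-523.8  169.5   -1.4] w [ 0.021 -0.002 -0.006] gap 21.5 F [ -2.9 -20.7  -5.1] q6 -27 t 45.05
```

The wheel is at the lower stop: two more pushes gave 21–25 N with no motion (φ≈-178.9°, about 984° turned). Backing off 90°.

```bash
python3 -m pendant '[[3,-17,0,0.015,0,-0.006],[8,-15,0,0,0,0],[12,-12,0,0,0,0],[15,-7,0,0,0,0],[17,-2,0,0,0,0],[0,0,0,0,0,0]]';python3 c.py 5 1;python3 d.py 0 0 142 2.9
```

```text
t: 45.8
position: [574.9, -222.9, 143.3]
orientation: [[-0.014, 0.999, 0.051], [-0.002, 0.051, -0.999], [-1.0, -0.015, 0.001]]
force: [2.1, 3.7, 0.9]
finger_gap: 21.1
phi -94.6 r 54.7 z 143.3 F [2.1 3.7 0.9] gap 21.1
[[-5, 0]]
d [-574.9  222.9   -1.3] w [ 0.002 -0.014  0.   ] gap 21.1 F [2.1 3.7 0.9] q6 -30 t 45.8
```

```bash
python3 -m pendant '[[5,0,0,0,-0.014,0],[0,0,0,0,0,0]]'|grep pos;python3 c.py 5 1
python3 -m pendant '[[0,0,0,0,0,0],[0,0,0,0,0,0],[0,0,0,0,0,0],[0,0,0,0,0,0],[0,0,0,0,0,0],[0,0,0,0,0,0]]' 0;python3 -m pendant '[[0,0,10,0,0,0],[0,0,25,0,0,0],[0,0,40,0,0,0],[0,0,50,0,0,0],[-20,-40,20,0,0,0],[-20,-50,0,0,0,0],[-20,-50,0,0,0,0],[-20,-50,0,0,0,0],[0,0,0,0,0,0],[0,0,0,0,0,0]]'
python3 - <<'E'
from h import *
t=snap("top");s=snap("side")
for z in (68,70):print("pad from yellow",rectz(t,"yellow",(260,200,365,320),z))
print("orange",rectz(t,"orange",(250,180,390,310),70+108+34))
v=np.vstack([cv2.resize(t["color"][140:310,250:470,::-1],None,fx=2.4,fy=2.4,interpolation=2)[:300],])
w=cv2.resize(s["color"][150:310,220:440,::-1],(528,384))[:300]
cv2.imwrite("pics/end.png",np.vstack([v[:300],w]))
E
```

```text
position: [578.9, -223.0, 143.3]
phi -90.5 r 54.6 z 143.3 F [1.5 0.7 0.8] gap 20.9
[[-5, 0]]
t: 46.8
position: [576.9, -222.6, 142.5]
orientation: [[-0.006, 0.999, 0.052], [-0.002, 0.052, -0.999], [-1.0, -0.006, 0.002]]
force: [0.2, 0.2, 0.2]
finger_gap: 85.5
t: 48.05
position: [494.8, -417.4, 300.4]
orientation: [[0.001, 0.999, 0.055], [-0.008, 0.055, -0.998], [-1.0, 0.0, 0.008]]
force: [0.2, -0.6, 0.7]
finger_gap: 85.3
pad from yellow (568.9, 44.2, 149.0, 128.5, -87.1)
pad from yellow (568.7, 44.1, 148.8, 128.3, -87.1)
orange (569.8, 41.1, 109.5, 95.4, -87.1)
```

View pics/end.png

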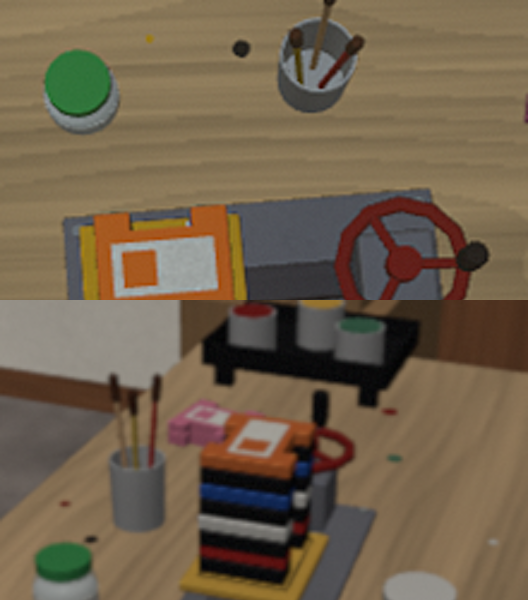

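The column has sunk and still stands square, with the top case 3 mm from the centre. The handle is at the right of the wheel, about 90° back from the stop. Handing in.

```bash
python3 -c "from plant import ticket;print(ticket.hand_in())"
```

```text
the job is handed in; nothing more can be done
None
```

I stacked the four cases that were there in one column on the outline: red, white, blue and orange from the bottom up. Green was absent and I left the pink look-alike alone. I then cranked the wheel about 984° clockwise to the lower stop, backed it off about 90°, let go, withdrew the arm and handed the job in at about 48 s. No verdict was reported.

**Last checks**
- **Column:** it stands square in both views. The top case is about 3 mm from the outline's centre, aligned within about 0.1°. The lower cases measured about 1–4 mm off as each was placed.
- **Wheel:** at the stop, two more pushes gave 21–25 N with no motion. The last position held was 88–90° back from it, but I had no direct reading of the wheel angle.
- **Surroundings:** the paint pot and brush can stand where they were. The tub was barely in the last crop, but it was unmoved in earlier views and the arm did not go near it.

**What went wrong on the way**
- **Blue case:** it had been knocked about 27 mm aside. I read that measurement as spoilt by the arm and lowered a finger onto its lid, with a wrist force of about 98 N. I lifted, remeasured and picked it cleanly.
- **Red case:** setting it down I pressed to about 77 N before noticing contact.
- **Force limits:** both peaks were under the 120 N wrist limit. Only the fingers or the held case should have been in contact, so the 40 N body limit should not apply, but I could not check that.

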